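Reset the pan holder's divider and slide the pan in

TASK

The counter pan holder's bay is set too narrow for the steel pan standing in front of it. Squeeze the divider's release lever, slide the divider to the notch where the pan just fits with the least play and let the lever snap back so it locks; only then push the pan along the deck, without lifting or tipping it, into the bay until it is against the back stop. Leave all the other things on the holder and the counter where they are.

Things in the scene. Friction and masses are not known exactly. Their poses are not given: they have to be found in the camera images.
- holder: Pan holder fixed on the counter: white deck 305 x 360 mm (x -0.275 to 0.030, y -0.020 to 0.340, top at z 0.004), aluminium back rail, end wall and sliding divider. Origin at counter height on the back rail's front face (x = 0, the back stop, 70 mm high) and the end wall's inner face (y = 0). +x points to the back, +y left along the rail.
- home (a point): Deck point under the middle of the pan when it is fully home: 54 mm in front of the back stop, 96 mm left of the end wall; axes as the holder's. The bay is 100 mm deep, open to the front (-x), between the fixed end wall (right, 72 mm high) and the divider. Both have a lip in front, 23 mm deep, flared outward by about 10 mm.
- rack (a point): Middle of the dark toothed rack on top of the back rail, 80 mm above the counter. Its eight notches, 20 mm apart along the rail, have sloped tooth tips: let go between two notches, the lever's pawl draws the divider into the nearest.
- divider (a joint): Slide of the divider along the holder's +y, m; more is wider. Eight notches: 0, 0.020, 0.040 ... 0.140, about 1 mm play each. Free bay width is 0.072 + value: 0.120 gives 192 mm, the tightest notch that takes the 176 mm pan. Locked while the lever is released; slides with about 1.5 N while it is squeezed.
- handle (a point): Moves with the divider (holder frame: x -0.050, y 0.074 + divider value): point 128 mm above the counter, midway between lever and fixed grip when released. These two upright black plates, each 44 mm wide along x, stand side by side along y over the divider (12 mm thick, top at 73 mm). Pinch them together from above, closing along y: 41 mm over both here when released, 24 mm squeezed.
- grip (a point): Centre of the fixed grip at the same height: upright black plate, 8 mm thick along y, 44 mm along x, top 149 mm above the counter, on the divider's +y side. The release lever is the similar plate on the -y side, leaning away from it, pivot 78 mm and top 147 mm above the counter, its outer face 38 mm from this point when released.
- lever (a joint): Angle of the release lever, rad: 0 released (spring), 0.38 squeezed to its stop, upright and near the fixed grip. The pawl clears the teeth above about 0.26. Squeezing takes about 8 N at first, 14 N at the stop, at gripping height. As evenly closing fingers squeeze, the freed divider shifts some 10 mm to -y; as they open, the spring carries it some 5 mm to +y before the pawl catches.
- pan: Open rectangular stainless steel pan, about 0.5 kg, 108 mm along its x, 176 mm along its y, 65 mm high, upright walls 3 mm thick. Origin at the centre of its underside. It stands on the deck in front of the bay, long side roughly along the rail, and slides on the deck. Home: origin at home (8 mm play either way along y), long side along the rail.
- jar: Bystander: small jar, 48 mm across, 75 mm high, at the left back of the deck. Origin under its centre.
- spatula: Bystander: spatula 200 mm long lying at the left of the deck, origin near its middle.
- bowl: Bystander: steel bowl, 170 mm across, 70 mm high, on the counter to the left. Origin under its centre.
- oil: Bystander: oil bottle, 66 mm across, 220 mm high, on the counter to the right. Origin under its centre.
- crock: Bystander: white crock, 100 mm across, 130 mm high, on the counter to the left. Origin under its centre.
- tin: Bystander: tin, 84 mm across, 110 mm high, on the counter to the right. Origin under its centre.
- board: Bystander: wooden board 160 x 110 x 18 mm lying on the counter to the right. Origin under its centre.
There are look-alikes about, which are no part of the job. What is shaped like the pan but turquoise is not meant.

How it is judged (in metres and radians):
On the way, in this order (a step that is already met when the one before it is completed fails the run):
1. the release lever is squeezed (value of joint lever above 0.28 rad), for 0.2 s.
2. the divider is locked, lever released, in the notch where the pan just fits, the pan still outside the bay (value of joint divider between 0.115 and 0.125 m and value of joint lever below 0.06 rad and x of pan in the frame of holder below -0.14 m), for 0.3 s.
3. the pan is in the bay against the back stop (x of pan in the frame of holder above -0.062 m), for 0.2 s.
At the end, for the whole second after the job is handed in: The divider is locked at 0.120 m (within 5 mm) with the lever released (under 0.06 rad); the pan stands flat and at rest on the deck in the bay, its back within 8 mm of the back stop, between end wall and divider, square within 0.12 rad (value of joint divider between 0.115 and 0.125 m and value of joint lever below 0.06 rad and x of pan in the frame of holder above -0.062 m and y of pan in the frame of holder between 0.084 and 0.108 m and z of pan in the frame of holder below 0.01 m and angle between the x axis of pan and the x axis of holder, either way round below 0.12 rad and linear speed of pan below 0.02 m/s and angle between pan's own z axis and vertical below 0.06 rad); the robot touches nothing.
It fails at once if the pan is lifted off the deck (by more than 25 mm) or tipped (more than 0.35 rad) (z of pan in the frame of holder above 0.029 m or angle between pan's own z axis and vertical above 0.35 rad).
It fails at once if another thing is moved by more than 30 mm (distance of any of jar, spatula, bowl, oil, crock, tin, board from where it was at the start of the episode above 0.03 m).
It also fails if it takes over 64 s, if anything falls off the work surface, if the arm or the gripper's body presses on something with over 40 N, if the wrist force passes 120 N, or if a joint passes its speed limit or range.

ROBOT

A 6-joint arm with a two-finger parallel gripper is mounted at the origin on the work surface. World frame = base frame: x ahead of the robot, y to its left, z up, the work surface at z = 0. Lengths are in mm, angles in degrees, forces in N, time in s.
With the tool pointing down it reaches from about 350 to 850 mm from the base axis. Payload 8.1 kg.
Tool frame: the origin (TCP) lies at the very end of the fingers, on their centre line; the grasp point (between the pads) lies 19 mm behind it (r.grip_depth is the distance from the TCP to the grasp point, in mm); y points along the fingers, z is the direction in which the jaws open and shut, and the axes are right-handed (so a half turn about y gives the same grasp; the last joint's range is limited). The gripper opens to 85 mm and grips with 20 to 120 N. Pads are 22 mm wide; open, the fingers measure 114 mm over their backs; the gripper's body (76 mm by 85 mm) begins 54 mm behind the grasp point. The pads swing forward as they close: fully open they stand 13 mm farther back than shut.
Start: joints at [-77.945, 7.471, 85.268, -0, 87.261, -4.893], TCP at [174.923, -573.94, 231.292] pointing down, gripper open.
Joint ranges: [-169.43, 169.43], [-51.17, 129.36], [1.28, 143.12], [-76.62, 256.62], [0, 156.53], [-152.29, 152.29]. Speed limits (degrees/s): [136.94, 136.94, 159.86, 180, 180, 180].

INTERFACE

Orientations are given as [roll, pitch, yaw] about the fixed x, y, z axes, in that order (R = Rz(yaw) Ry(pitch) Rx(roll)).
In Python, from bench import readout, eyes, r gives the robot as it stands. The module is installed in compiled form; this text tells all that it offers.
- The arm moves only by the tool move_arm, never from a script. Its argument "motion" is text: rows parted by semicolons, each of 6 numbers parted by spaces: the shift along the world's x, y, z in cm, then the turn, a rotation vector about the world's x, y, z in degrees. A call has 1 to 10 rows; each row is the pose to reach, as a shift and turn from the pose commanded when the call began; what a row does not reach only later rows make up. A row lasts 1/12 s, in which the tool goes at most 41.7 mm and 7.16 degrees, less where a joint would pass 70% of its speed; a pose out of reach is approached as far as the arm can. A call with a gripper value outside its range is refused whole. "fingers" is the finger opening in cm, from 0 to 8.54, set as the call begins (left out, the last holds). The fingers move at their own pace and stop on an object; "squeeze" is the grip in N (left out, the last holds). Time passes only in rows, so rows that repeat a pose let the fingers close. It gives the time, the measured TCP pose, the force and the opening at its end, in the units of the state.
- readout.sense(): the state, without advancing time (a new reading comes with each control period).
- eyes.snapshot(name): name is "side" or "top" or "wrist"; returns a dict with "image" (420x560x3 uint8, blue, green, red), "fx", "fy", "cx", "cy" (pixels), "dist_coeffs" ([k1, k2, p1, p2, k3] as OpenCV has them; the pictures are not rectified), "world_to_cam" (4x4, takes a point from world to camera coordinates). Camera axes: x right, y down, z forward; pixel columns grow to the right and rows downward; lengths in mm; the calibration is good to about 2 mm. A picture is of the moment at which its call begins. There is no depth.
- r.hand_in(): hands the job in, once; it reports no verdict.
The state is a dict: "time": time; "joint_pos": joint angles; "qd": joint speeds; "joint_efforts": joint torques, N m; "tool_pos": TCP position; "tcp_rot": TCP orientation; "ft_force": force on the tool from outside, world axes, zero at the start; "wrist_torque": the same for the moment, N m; "finger_gap": finger opening in mm.
Only numpy, scipy, OpenCV 4.12 (cv2) and the standard library are available. Lean on these libraries where they do the work, as an engineer would, in place of code of your own. Each camera call takes 0.05 s, during which the arm holds its last target. There are 200 camera calls.

## Working session

There is one attempt and no reset: what is moved stays moved. The work goes in short steps, Python scripts to look and compute and a tool call to move; the robot and the scene stay as the last step left them, time stands still between calls to the robot, and variables do not carry over. Pictures are saved under pics/ and viewed, about 8 in all and at most 12, crops included, and the job is handed in when it is done.

Besides the shell and the picture viewer there is one more tool, called after "Call:" as name(argument=value, ...), one argument or row to a line, values as JSON. move_arm: Moves the arm, as the interface text tells. Its arguments: {"type":"object","properties":{"motion":{"type":"string"},"fingers":{"type":"number"},"squeeze":{"type":"number"}},"required":["motion"]}

```bash
mkdir -p pics; cat > h.py <<'E'
import numpy as np, cv2
from bench import readout, eyes, r
def snap(n,f=None):
    s=eyes.snapshot(n)
    if f: cv2.imwrite('pics/'+f,s['image'])
    return s
def KD(s): return np.array([[s['fx'],0,s['cx']],[0,s['fy'],s['cy']],[0,0,1.]]),np.array(s['dist_coeffs'],float)
def ray(s,uv):
    K,D=KD(s); p=cv2.undistortPoints(np.array(uv,float).reshape(-1,1,2),K,D).reshape(-1,2)
    T=np.array(s['world_to_cam']); R,t=T[:3,:3],T[:3,3]
    d=np.c_[p,np.ones(len(p))]@R; return -R.T@t,d
def onz(s,uv,z):
    c,d=ray(s,uv); return c+d*((z-c[2])/d[:,2])[:,None]
def proj(s,P):
    K,D=KD(s);T=np.array(s['world_to_cam'])
    return cv2.projectPoints(np.array(P,float).reshape(-1,1,3),cv2.Rodrigues(T[:3,:3])[0],T[:3,3],K,D)[0].reshape(-1,2)
E
python3 - <<'E'
from h import *
a=snap('top','top1.png'); b=snap('side','side1.png')
for s in(a,b):
    T=np.array(s['world_to_cam']);print(-T[:3,:3].T@T[:3,3],T[:3,:3].round(2).tolist(),s['fx'])
print(readout.sense())
E
```

```text
[ 172.78593734  -57.79241949 1788.29649118] [[0.01, -1.0, -0.01], [-0.98, -0.0, -0.18], [0.18, 0.01, -0.98]] 538.2548862664868
[ 76.10734595 744.15454453 921.19622559] [[-0.88, -0.47, 0.02], [-0.33, 0.59, -0.73], [0.33, -0.66, -0.68]] 427.99657308295923
{'time': 0.1, 'joint_pos': array([-7.79464102e+01,  7.51002618e+00,  8.53228147e+01, -1.84480925e-03,
        8.72648494e+01, -4.89306352e+00]), 'qd': array([-0.0060972 , -0.1169452 , -0.24173405,  0.0373582 ,  0.03196183,
        0.10898203]), 'joint_efforts': array([ 1.41408305e-03, -5.70952463e+01, -5.01941764e+01, -1.26842997e-04,
        8.10216326e-03, -4.74780313e-05]), 'tool_pos': array([ 174.79146482, -573.44030192,  230.35939167]), 'tcp_rot': array([-9.00974913e+01,  6.49676906e-03, -1.63053263e+02]), 'ft_force': array([0.23986051, 0.1566702 , 0.39898085]), 'wrist_torque': array([-0.02017632, -0.00484919,  0.01223434]), 'finger_gap': 85.34242020983967}
```

View pics/top1.png

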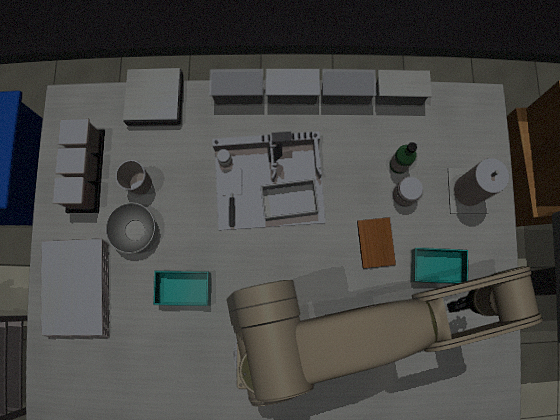

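View pics/side1.png

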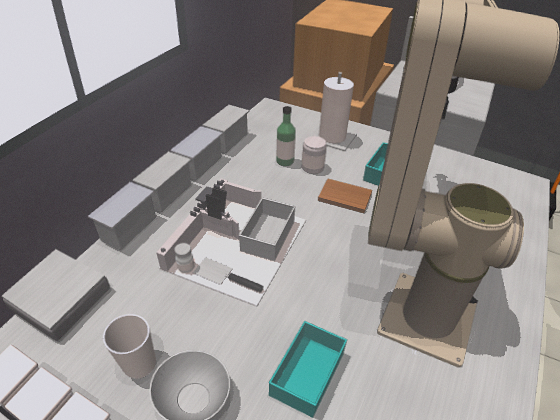

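The steel pan is at top px (290,200), standing in front of the bay. Its turquoise look-alikes at (182,288) and (439,266) are not meant. I'll confirm this in an enlarged crop.

```bash
python3 - <<'E'
from h import *
i=cv2.imread('pics/top1.png')[120:240,205:335]
i=cv2.convertScaleAbs(i,alpha=1.5,beta=10)
o=cv2.resize(i,None,fx=5,fy=5,interpolation=cv2.INTER_CUBIC)
for k in range(0,130,10): cv2.putText(o,str(205+k),(k*5,8),0,.3,(0,255,255)); cv2.line(o,(k*5,10),(k*5,14),(0,255,255))
for k in range(0,120,10): cv2.putText(o,str(120+k),(0,k*5+3),0,.3,(0,255,255))
cv2.imwrite('pics/c1.png',o)
E
```

```text
(no output)
```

View pics/c1.png

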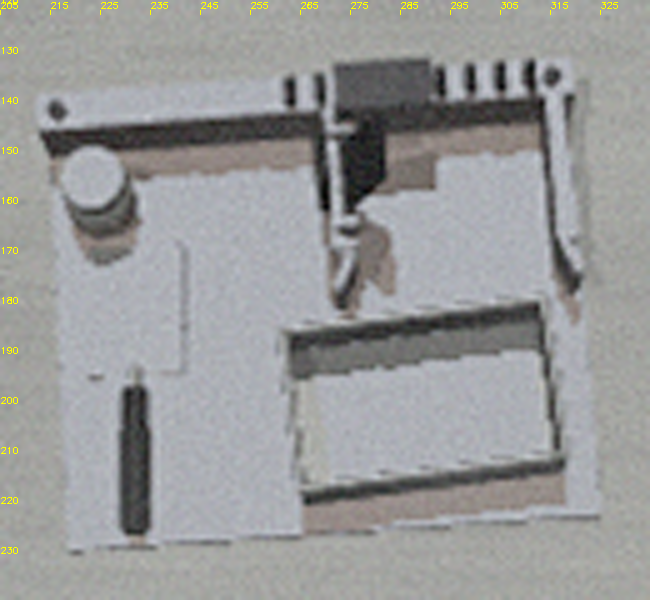

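The crop shows the steel (not turquoise) pan with rim corners at top px about (262,186.4), (313,179.6), (317.6,212) and (265.6,220.6). The deck front corners are (219,230.2) and (325,223.2), and the black handle is at about (277,152).

```bash
python3 - <<'E'
from h import *
s=snap('top'); b=snap('side','side2.png')
g=lambda x,y:(205+x/5-.4,120+y/5-.4)
deck=onz(s,[g(70,551),g(600,516)],4); print('deck front L,R',deck.round(1).tolist(),np.linalg.norm(deck[0]-deck[1]))
pan=onz(s,[g(285,332),g(541,298),g(565,463),g(303,504)],69);print('pan',pan.round(1).tolist(),[np.linalg.norm(pan[k]-pan[(k+1)%4]).round(1) for k in range(4)])
v=deck[0]-deck[1]; y=v/np.linalg.norm(v); yaw=np.degrees(np.arctan2(-y[0],y[1])); x=np.array([y[1],-y[0],0])
print('yaw',yaw)
O=(deck[0]-340*y+275*x + deck[1]+20*y+275*x)/2; O[2]=0
print('O',O)
for k in range(4): d=pan[k]-O; print('pan corner holder',(d@x).round(1),(d@y).round(1))
H=lambda a,b_,z:O+a*x+b_*y+np.array([0,0,z])
pts={'deckFL':H(-275,340,4),'deckFR':H(-275,-20,4),'deckBL':H(30,340,4),'railL':H(0,340,70),'railR':H(0,-20,70),'wallfr':H(-100,-10,72),'home':H(-54,96,4),'rack':H(10,150,80),'handle0':H(-50,74,128),'h20':H(-50,94,128),'h40':H(-50,114,128),'h60':H(-50,134,128),'divfront':H(-100,74+40,73)}
for im,n in((s,'top'),(b,'side')):
    o=cv2.convertScaleAbs(im['image'],alpha=1.5,beta=10)
    (u0,v0,w,h)=(205,120,130,120) if n=='top' else (150,165,160,135)
    f=5 if n=='top' else 5
    o=cv2.resize(o[v0:v0+h,u0:u0+w],None,fx=f,fy=f,interpolation=cv2.INTER_CUBIC)
    for k,P in pts.items():
        q=(proj(im,P)[0]+.5-[u0,v0])*f; cv2.circle(o,tuple(q.astype(int).tolist()),3,(0,0,255),-1); cv2.putText(o,k,tuple((q+4).astype(int).tolist()),0,.35,(0,0,255))
    cv2.imwrite(f'pics/m_{n}.png',o)
E
```

```text
deck front L,R [[412.4, 177.6, 4.0], [437.4, -177.9, 4.0]] 356.37919849826943
pan [[548.8, 31.3, 69.0], [572.0, -136.2, 69.0], [462.4, -151.2, 69.0], [435.0, 18.3, 69.0]] [np.float64(169.2), np.float64(110.6), np.float64(171.7), np.float64(114.5)]
yaw 4.019780282082178
O [ 710.40629796 -140.52011803    0.        ]
pan corner holder -149.2 182.8
pan corner holder -137.8 14.0
pan corner holder -248.2 6.8
pan corner holder -263.6 177.8
```

View pics/m_side.png

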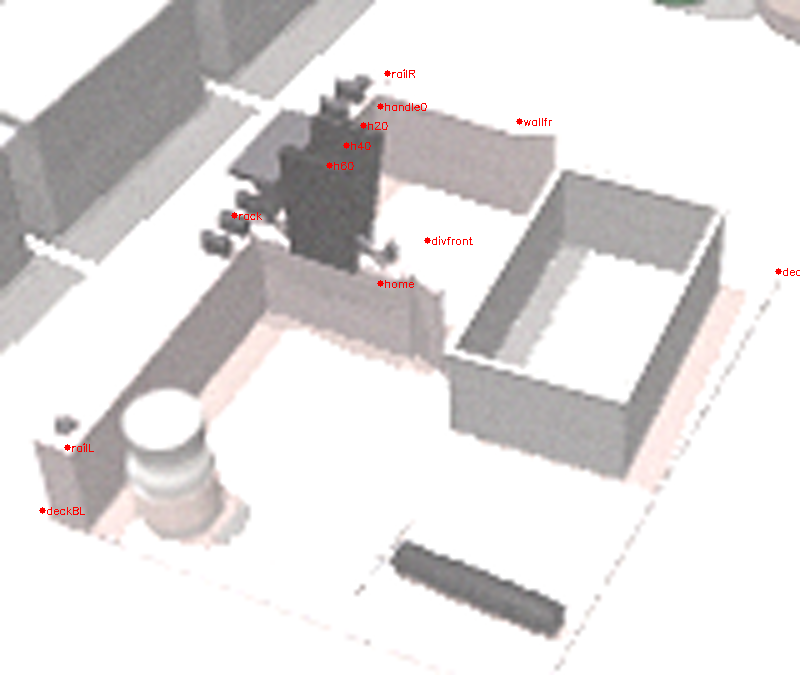

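View pics/m_top.png

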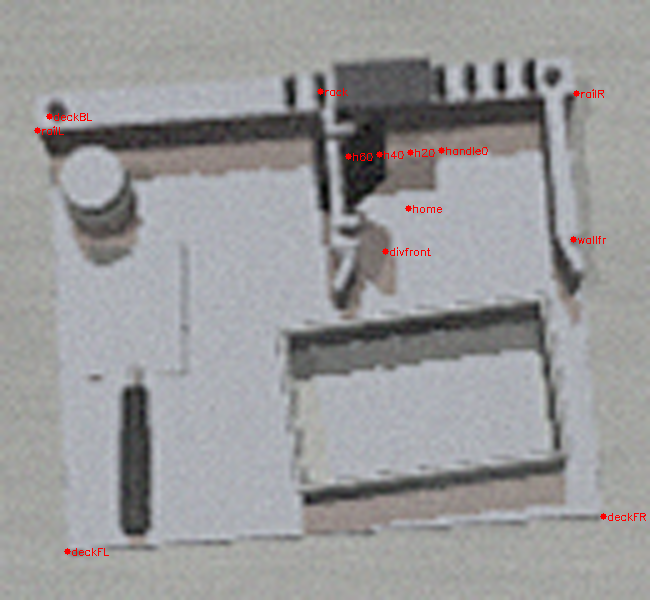

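The divider stands in notch 3 (0.060), so it has to move 60 mm to +y. Handle estimate is world (651,-10,128), holder yaw about 4°. Next I move above the handle.

Call:
move_arm(
  motion="1 1 0.5 0 0 -1.3; 3 4 1 0 0 -2.6; 5.5 7 1.5 0 0 -3.9; 8 10 2 0 0 -5.2; 10.5 13 2 0 0 -6.5; 13 16 2 0 0 -7.8; 15.5 19 2 0 0 -9; 18 22 2 0 0 -10; 20.5 25 2 0 0 -11.5; 23 28 2 0 0 -13",
  fingers=8.5,
)

```text
time: 1.03
tool_pos: [405.7, -292.2, 251.3]
tcp_rot: [-90.0, 0.0, -176.1]
ft_force: [-0.1, -0.4, 0.4]
finger_gap: 85.1
```

Call:
move_arm(
  motion="2.5 3 0 0 0 0; 5 6 0 0 0 0; 7.5 9 0 0 0 0; 10 12 0 0 0 0; 12.5 15 0 0 0 0; 15 18 0 0 0 0; 17.5 21 0 0 0 0; 20 24 0 0 0 0; 22 26.5 0 0 0 0; 24 28 0 0 0 0",
)

```text
time: 1.87
tool_pos: [645.7, -10.6, 250.9]
tcp_rot: [-90.1, -0.0, -175.9]
ft_force: [0.5, -0.9, 0.3]
finger_gap: 84.9
```

```bash
python3 - <<'E'
from h import *
s=snap('wrist'); st=readout.sense(); print(st['time'],st['tool_pos'],st['tcp_rot'],st['joint_pos'])
T=np.array(s['world_to_cam']);print(-T[:3,:3].T@T[:3,3],T[:3,:3].round(2).tolist(),s['fx'])
y=np.array([-.0701,.9975,0]);x=np.array([.9975,.0701,0]);O=np.array([710.4,-140.5,0])
H=lambda a,b_,z:O+a*x+b_*y+np.array([0,0,z])
o=cv2.convertScaleAbs(s['image'],alpha=1.3,beta=20)
P=[H(-50+i,134+j,149) for i in(-22,22) for j in (12.5,20.5)]+[H(-50+i,134-20.5,147) for i in (-22,22)]
P+=[H(0,0,72),H(0,60,70),H(0,200,70),H(-80,0,72)]
for q in proj(s,P): print(q.round()); cv2.circle(o,tuple(q.astype(int).tolist()),2,(0,0,255),-1)
cv2.imwrite('pics/w1.png',o)
E
```

```text
1.9167 [647.83918257  -8.67805439 249.99329503] [-9.01186488e+01  1.82610759e-02 -1.75844949e+02] [-5.3677716  14.48445195 75.41987738  0.12003513 90.09729037 80.47736098]
[720.98276618  -4.55073224 393.39658656] [[0.07, -1.0, 0.0], [-0.95, -0.07, 0.29], [-0.29, -0.02, -0.96]] 334.4276669712907
[265. 228.]
[255. 228.]
[265. 172.]
[254. 172.]
[308. 227.]
[309. 171.]
[423. 128.]
[359. 127.]
[212. 127.]
[413. 208.]
```

View pics/w1.png

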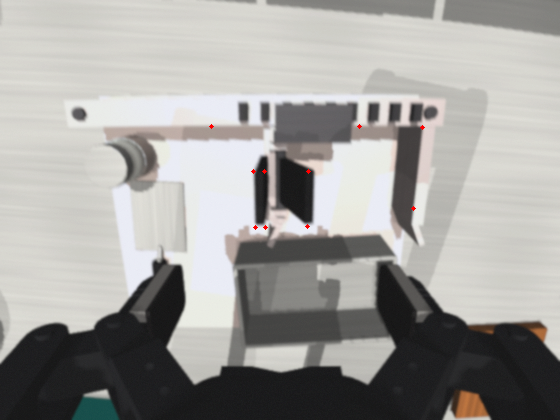

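The wrist view agrees with the prediction. Grip outer edge is at x≈254 px (predicted 254), lever edge at x≈313 (309), and the end wall and rail are within about 2 px. That puts the handle at about (651,-11). Descending.

Call:
move_arm(
  motion="0.6 0.3 -2 0 0 0; 0.6 0.3 -5 0 0 0; 0.6 0.3 -8 0 0 0; 0.6 0.3 -11 0 0 0; 0.6 0.3 -13 0 0 0; 0.6 0.3 -14.1 0 0 0; 0.6 0.3 -14.1 0 0 0; 0.6 0.3 -14.1 0 0 0; 0.6 0.3 -14.1 0 0 0; 0.6 0.3 -14.1 0 0 0",
)

```text
time: 2.75
tool_pos: [652.5, -11.1, 112.9]
tcp_rot: [-90.0, 0.2, -176.1]
ft_force: [-0.1, 0.5, 1.4]
finger_gap: 84.7
```

Call:
move_arm(
  motion="0 0 0 0 0 0; 0 0.1 0 0 0 0; 0 0.2 0 0 0 0; 0 0.3 0 0 0 0; 0 0.4 0 0 0 0; 0 0.5 0 0 0 0; 0 0.5 0 0 0 0; 0 0.5 0 0 0 0; 0 0.5 0 0 0 0; 0 0.5 0 0 0 0",
  fingers=2.0,
  squeeze=35,
)

```text
time: 3.58
tool_pos: [652.0, -6.2, 113.1]
tcp_rot: [-89.9, 0.2, -176.0]
ft_force: [-4.0, 0.9, 12.0]
finger_gap: 20.5
```

```bash
python3 - <<'E'
from h import *
s=snap('wrist'); b=snap('side'); st=readout.sense(); print({k:st[k].round(1) if k!='time' else st[k] for k in('time','tool_pos','ft_force')},st['finger_gap'])
o=cv2.resize(cv2.convertScaleAbs(s['image'][80:300,150:450],alpha=1.3,beta=30),None,fx=1.333,fy=1.333,interpolation=cv2.INTER_CUBIC)
p=cv2.resize(cv2.convertScaleAbs(b['image'][165:275,170:270],alpha=1.5,beta=20),(400,440),interpolation=cv2.INTER_CUBIC)
h=max(o.shape[0],440);W=np.zeros((h,o.shape[1]+400,3),np.uint8);W[:o.shape[0],:o.shape[1]]=o;W[:440,o.shape[1]:]=p
cv2.imwrite('pics/w2.png',W)
E
```

```text
{'time': 3.6833, 'tool_pos': array([652. ,  -6.2, 113.1]), 'ft_force': array([-5.2,  0.5, 12.2])} 20.261517557012883
```

View pics/w2.png

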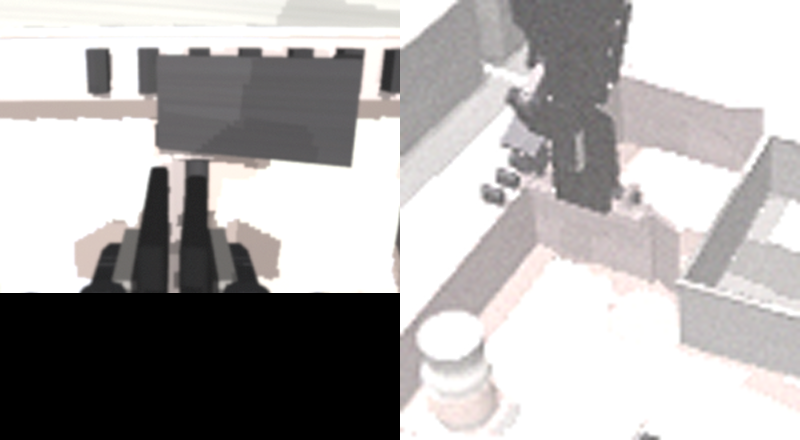

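The plates are pinched parallel and the pawl plate is lifted. Divider now at about 55 mm by grip position. Sliding 62 mm along holder +y.

Call:
move_arm(
  motion="-0.05 0.7 0 0 0 0; -0.1 1.5 0 0 0 0; -0.17 2.4 0 0 0 0; -0.24 3.4 0 0 0 0; -0.31 4.4 0 0 0 0; -0.38 5.3 0 0 0 0; -0.42 5.9 0 0 0 0; -0.44 6.2 0 0 0 0; -0.44 6.2 0 0 0 0; -0.44 6.2 0 0 0 0",
)

```text
time: 4.52
tool_pos: [647.5, 56.5, 113.1]
tcp_rot: [-90.0, 0.2, -176.0]
ft_force: [-5.5, 0.0, 12.8]
finger_gap: 20.7
```

```bash
python3 - <<'E'
from h import *
s=snap('wrist'); st=readout.sense(); print(st['time'],st['tool_pos'],st['ft_force'],st['finger_gap'])
cv2.imwrite('pics/w3.png',cv2.convertScaleAbs(s['image'][60:320],alpha=1.3,beta=20))
E
```

```text
4.5667 [647.48728375  56.37718613 113.0801279 ] [-5.8827729   0.93173646 13.55116606] 20.525757984380082
```

View pics/w3.png

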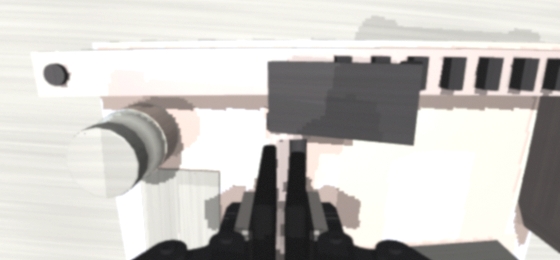

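The divider travelled with the hand and is now at about 117 mm, with roughly +5 mm expected on release. Opening and letting it snap in.

Call:
move_arm(
  motion="0 0 0 0 0 0; 0 0 0 0 0 0; 0 0 0 0 0 0; 0 0 0 0 0 0; 0 0 0 0 0 0; 0 0 0 0 0 0; 0 0 0 0 0 0; 0 0 0 0 0 0; 0 0 0 0 0 0; 0 0 0 0 0 0",
  fingers=8.0,
)

```text
time: 5.4
tool_pos: [646.5, 56.1, 110.3]
tcp_rot: [-90.0, 0.0, -176.0]
ft_force: [1.2, -0.2, -1.2]
finger_gap: 80.0
```

Call:
move_arm(
  motion="0 0 1 0 0 0; 0 0 3 0 0 0; 0 0 6 0 0 0; 0 0 9 0 0 0; 0 0 12 0 0 0; 0 0 14 0 0 0; 0 0 14 0 0 0; 0 0 14 0 0 0; 0 0 14 0 0 0; 0 0 14 0 0 0",
)

```text
time: 6.23
tool_pos: [645.7, 56.1, 248.6]
tcp_rot: [-90.0, -0.2, -176.1]
ft_force: [-0.9, -0.1, 0.8]
finger_gap: 79.6
```

```bash
python3 - <<'E'
from h import *
s=snap('wrist'); st=readout.sense(); print(st['time'],st['tool_pos'],st['ft_force'],st['finger_gap'])
y=np.array([-.0701,.9975,0]);x=np.array([.9975,.0701,0]);O=np.array([710.4,-140.5,0])
H=lambda a,b_,z:O+a*x+b_*y+np.array([0,0,z])
o=cv2.convertScaleAbs(s['image'],alpha=1.3,beta=20)
v=120
P=[H(-50+i,74+v+j,149) for i in(-22,22) for j in (12.5,20.5)]+[H(-50+i,74+v-20.5,147) for i in (-22,22)]+[H(0,0,72),H(0,192,73),H(-90,192,73)]
for q in proj(s,P): cv2.circle(o,tuple(q.astype(int).tolist()),2,(0,0,255),-1)
cv2.imwrite('pics/w4.png',o)
E
```

```text
6.2833 [645.65041587  56.06323423 248.44327845] [-0.39511391 -0.47911919 -0.89855104] 79.8594068297852
```

View pics/w4.png

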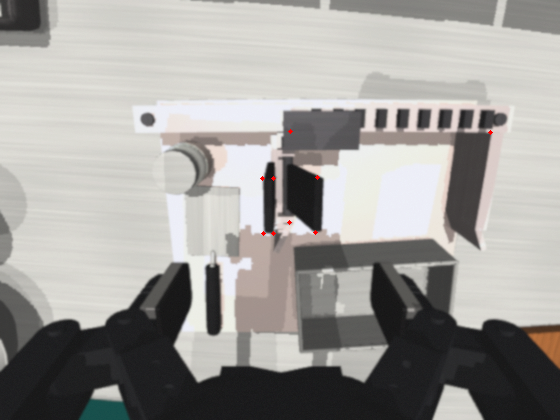

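The handle now sits where 0.120 predicts: grip plate at 263–275 px against 264–275 predicted, lever leaning out. So it is locked with the lever released. Now I check the pan's pose using the back rim corners (294,246), (439,239) and the front-left corner (301,350).

```bash
python3 - <<'E'
from h import *
s=snap('wrist')
y=np.array([-.0701,.9975,0]);x=np.array([.9975,.0701,0]);O=np.array([710.4,-140.5,0])
P=onz(s,[(294,246),(439,239),(301,350)],69)
for p in P: d=p-O; print(p.round(1),(d@x).round(1),(d@y).round(1))
print(np.linalg.norm(P[0]-P[1]),np.linalg.norm(P[0]-P[2]))
for t in (-300,-119): q=O+t*x+96*y; print(t,q.round(1),(q-readout.sense()['tool_pos']).round(1))
E
```

```text
[579.8  37.8  69. ] -117.8 187.0
[ 597.8 -114.    69. ] -110.5 34.3
[447.6  18.7  69. ] -250.9 177.2
152.8443532289164 133.53693197344163
-300 [404.4 -65.8   0. ] [-241.3 -121.8 -248.5]
-119 [585.  -53.1   0. ] [ -60.7 -109.1 -248.5]
```

```bash
python3 - <<'E'
from h import *
s=snap('wrist')
y=np.array([-.0701,.9975,0]);x=np.array([.9975,.0701,0]);O=np.array([710.4,-140.5,0])
for px,z in(([(294,270),(457,262),(301,350)],69),([(298,247),(440,240)],4)):
  P=onz(s,px,z)
  for p in P: d=p-O; print(p.round(1),(d@x).round(1),(d@y).round(1))
  print(np.linalg.norm(P[0]-P[1]),np.linalg.norm(P[0]-P[-1]))
E
```

```text
[551.9  35.5  69. ] -145.7 186.7
[ 572.5 -139.8   69. ] -137.5 10.4
[447.7  18.7  69. ] -250.9 177.2
176.51376094638164 105.60117839193606
[550.3  27.8   4. ] -147.9 179.1
[ 571.6 -151.2    4. ] -139.2 -0.9
180.1947590464764 180.1947590464764
```

Call:
move_arm(
  motion="-1.5 -0.8 0 0 0 0; -4 -2 0 0 0 0; -7 -3.5 0 0 0 0; -10 -5 0 0 0 0; -13 -6.5 0 0 0 0; -16 -8 0 0 0 0; -19 -9.6 0 0 0 0; -22 -11.2 0 0 0 0; -24.1 -12.2 0 0 0 0; -24.1 -12.2 0 0 0 0",
)

```text
time: 7.22
tool_pos: [402.6, -67.2, 249.8]
tcp_rot: [-90.0, -0.1, -176.2]
ft_force: [-0.1, 0.8, -0.2]
finger_gap: 79.8
```

The rim corners give a pan of 176.5 x 106 mm, which checks, centred at holder (-196,95) and yawed about 4°. I'll lower the open fingers in front of it and push with both, which squares it.

Call:
move_arm(
  motion="0 0 -2 0 0 0; 0 0 -5 0 0 0; 0 0 -9 0 0 0; 0 0 -13 0 0 0; 0 0 -17 0 0 0; 0 0 -20 0 0 0; 0 0 -22 0 0 0; 0 0 -23.4 0 0 0; 0 0 -23.4 0 0 0; 0 0 -23.4 0 0 0",
)

```text
time: 8.05
tool_pos: [404.7, -65.5, 15.5]
tcp_rot: [-90.1, -0.1, -176.0]
ft_force: [0.2, -0.1, 0.8]
finger_gap: 79.9
```

Call:
move_arm(
  motion="0.8 0.05 0 0 0 0; 1.6 0.1 0 0 0 0; 2.4 0.17 0 0 0 0; 3.2 0.22 0 0 0 0; 4 0.28 0 0 0 0; 4.6 0.32 0 0 0 0; 5.2 0.36 0 0 0 0; 5.8 0.4 0 0 0 0; 6.4 0.45 0 0 0 0; 7 0.5 0 0 0 0",
)

```text
time: 8.88
tool_pos: [475.9, -60.9, 16.1]
tcp_rot: [-90.0, -0.0, -176.1]
ft_force: [-1.9, 0.6, -1.0]
finger_gap: 80.3
```

```bash
python3 - <<'E'
from h import *
s=snap('wrist'); st=readout.sense(); print(st['time'],st['tool_pos'],st['tcp_rot'],st['ft_force'],st['finger_gap'])
y=np.array([-.0701,.9975,0]);x=np.array([.9975,.0701,0]);O=np.array([710.4,-140.5,0])
d=st['tool_pos']-O; print('tcp holder',d@x,d@y)
cv2.imwrite('pics/w5.png',cv2.convertScaleAbs(s['image'],alpha=1.3,beta=20))
E
```

```text
8.9333 [477.14124365 -60.93144521  16.5348313 ] [-8.99908802e+01  7.38276839e-02 -1.76060042e+02] [ 0.21246106 -0.17506989 -0.2348023 ] 80.13223740273261
tcp holder -227.09785376960164 95.72107222225914
```

View pics/w5.png

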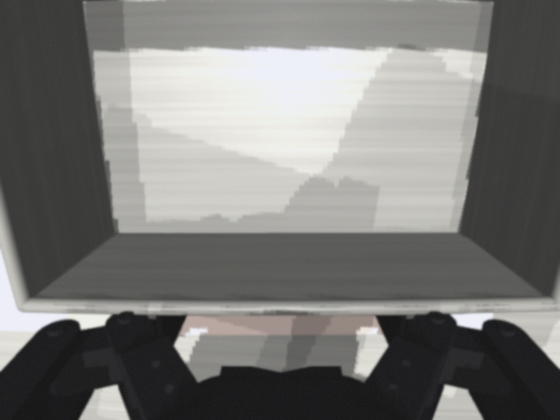

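The front rim is level, from (18,308) to (557,308), so the pan is square to the fingers. Its centre is at y≈93, which clears both sides. Pushing on.

Call:
move_arm(
  motion="0.5 0.04 0 0 0 0; 1.2 0.09 0 0 0 0; 2 0.15 0 0 0 0; 2.8 0.21 0 0 0 0; 3.6 0.27 0 0 0 0; 4.4 0.33 0 0 0 0; 5.2 0.39 0 0 0 0; 6 0.45 0 0 0 0; 6.7 0.5 0 0 0 0; 7.3 0.54 0 0 0 0",
)

```text
time: 9.77
tool_pos: [549.4, -55.5, 16.3]
tcp_rot: [-90.0, 0.0, -176.0]
ft_force: [-2.0, -0.3, 0.1]
finger_gap: 80.0
```

Call:
move_arm(
  motion="0.4 0.03 0 0 0 0; 0.8 0.06 0 0 0 0; 1.2 0.09 0 0 0 0; 1.5 0.11 0 0 0 0; 1.8 0.13 0 0 0 0; 2.1 0.15 0 0 0 0; 2.4 0.17 0 0 0 0; 2.6 0.18 0 0 0 0; 2.8 0.2 0 0 0 0; 2.9 0.2 0 0 0 0",
)

```text
time: 10.6
tool_pos: [577.7, -53.5, 16.3]
tcp_rot: [-90.0, 0.0, -176.1]
ft_force: [-1.2, 0.3, 0.8]
finger_gap: 79.9
```

Call:
move_arm(
  motion="0.1 0.01 0 0 0 0; 0.2 0.01 0 0 0 0; 0.3 0.02 0 0 0 0; 0.4 0.03 0 0 0 0; 0.45 0.03 0 0 0 0; 0.5 0.03 0 0 0 0; 0.5 0.03 0 0 0 0",
)

```text
time: 11.18
tool_pos: [582.6, -53.2, 16.3]
tcp_rot: [-90.0, 0.0, -176.0]
ft_force: [-1.8, 0.4, 0.3]
finger_gap: 80.1
```

Call:
move_arm(
  motion="0.05 0 0 0 0 0; 0.1 0.01 0 0 0 0; 0.15 0.01 0 0 0 0; 0.2 0.01 0 0 0 0; 0.2 0.01 0 0 0 0",
)

```text
time: 11.6
tool_pos: [583.3, -53.3, 15.8]
tcp_rot: [-90.0, -0.2, -176.0]
ft_force: [-7.0, -1.5, 1.2]
finger_gap: 80.0
```

Call:
move_arm(
  motion="0.05 0 0 0 0 0; 0.1 0.01 0 0 0 0; 0.1 0.01 0 0 0 0; 0.1 0.01 0 0 0 0",
)

```text
time: 11.93
tool_pos: [583.2, -53.4, 15.5]
tcp_rot: [-90.0, -0.3, -176.0]
ft_force: [-12.3, -2.8, 6.1]
finger_gap: 80.2
```

```bash
python3 - <<'E'
from h import *
s=snap('wrist'); st=readout.sense(); print(st['time'],st['tool_pos'],st['ft_force'])
cv2.imwrite('pics/w6.png',cv2.convertScaleAbs(s['image'],alpha=1.3,beta=20))
E
```

```text
11.9833 [583.22330259 -53.40638458  15.50901107] [-11.84039562  -2.81445282   5.90919686]
```

The pan has stalled against the stop: force is rising with no travel, at the expected x. Backing off and up, then checking.

Call:
move_arm(
  motion="-0.5 -0.03 0 0 0 0; -1.5 -0.1 0 0 0 0; -3 -0.2 0 0 0 0; -5 -0.35 0 0 0 0; -7 -0.5 1 0 0 0; -8 -0.55 4 0 0 0; -8 -0.55 8 0 0 0; -8 -0.55 12 0 0 0; -8 -0.55 16 0 0 0; -8 -0.55 20 0 0 0",
)

```text
time: 12.82
tool_pos: [505.5, -58.5, 218.7]
tcp_rot: [-90.0, 0.1, -176.1]
ft_force: [0.9, -0.5, -0.2]
finger_gap: 79.7
```

Call:
move_arm(
  motion="0 0 2 0 0 0; 0 0 3 0 0 0; -3 -3 3 0 0 0; -6 -6 3 0 0 0; -9 -9 3 0 0 0; -11 -12 3 0 0 0; -12 -15 3 0 0 0; -12 -18 3 0 0 0; -12 -20 3 0 0 0; -12 -20 3 0 0 0",
)

```text
time: 13.65
tool_pos: [384.5, -261.5, 244.8]
tcp_rot: [-90.0, -0.1, -176.3]
ft_force: [0.8, -0.5, -0.8]
finger_gap: 80.0
```

```bash
python3 - <<'E'
from h import *
t=snap('top'); b=snap('side'); st=readout.sense(); print(st['time'],st['tool_pos'],st['ft_force'])
y=np.array([-.0701,.9975,0]);x=np.array([.9975,.0701,0]);O=np.array([710.4,-140.5,0])
H=lambda a,b_,z:O+a*x+b_*y+np.array([0,0,z])
P=[H(a,c,69) for a in(-1,-108) for c in(5,181)]+[H(-50,194,128)]
os=[]
for s,(u,v) in((t,(215,120)),(b,(150,165))):
    o=cv2.resize(cv2.convertScaleAbs(s['image'][v:v+115,u:u+115],alpha=1.2,beta=0),(400,400),interpolation=cv2.INTER_CUBIC)
    for q in proj(s,P): cv2.circle(o,tuple(((q+.5-[u,v])*400/115).astype(int).tolist()),2,(0,0,255),-1)
    os.append(o)
cv2.imwrite('pics/f.png',np.hstack(os))
E
```

```text
13.75 [ 385.00511198 -258.54871492  244.93810593] [0.72063027 0.90312873 0.5322709 ]
```

View pics/f.png

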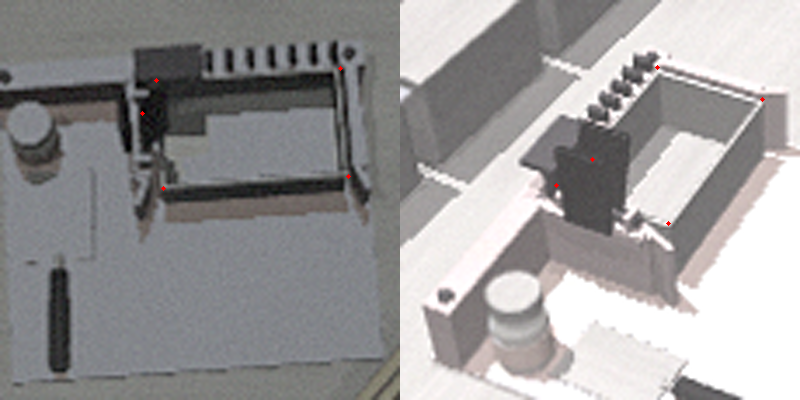

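The pan rim corners lie within about 1–2 px of the predicted home outline (y 5–181, back at the rail). The divider and handle are at 0.120, and the jar and spatula haven't moved. Handing in.

```bash
python3 -c "
from h import *
r.hand_in(); print(readout.sense()['time'])"
```

```text
the job is handed in; nothing more can be done
the job is handed in; nothing more can be done
```

The pan is in the bay against the back stop, the divider is locked at the 0.120 m notch, and the job is handed in at about 14 s. No verdict came back, so this rests on my own checks.

- **Divider:** I pinched the lever from above, slid the divider from the 0.060 m notch and let go. In the wrist view the grip plate matched the 0.120 m position to about 1 px. The lever leaned out as released, with its edge 6 px off the prediction. It had been 4 px off before the slide too.
- **Pan:** I pushed it home with both open fingers, which squared it, without lifting it. It stalled at the expected position with the force rising to 12 N. In the last top and side pictures its rim was within about 1–2 px of the home outline, with its centre at y ≈ 93 mm (84–108 allowed).
- **Surroundings:** the jar and spatula looked unmoved in the last pictures. I kept the arm's path clear of the other things but did not check them again. The arm stands clear of everything.

Two readings disagreed:
- **Finger gap:** it read 20.5 mm with the lever squeezed, against the 24 mm stated. The pictures showed a proper squeeze, and the divider slid freely.
- **Pan corners:** my first wrist measurement used the underside edge by mistake. I corrected it before pushing.

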